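# Set the bake timer to large and start it

### The job

Set the oven's bake timer for a large pizza: with the fingertips, push the tab on the rotary dial round until it points squarely at the middle of the largest of the four steel discs, and only then press the round start button fully down and let it come up again. Don't force the dial, and leave the other things on the counter standing where they are: nothing here is picked up.

Things in the scene. Friction and masses are not known exactly. Their poses are not given: they have to be found in the camera images.
- console: white bake-timer console fixed on the counter, low box 300 x 280 mm, top 50 mm above the counter. Origin on the dial's upright axis at counter height; box spans its own x -138 to +162, y -140 to +140 mm. Own +x leads from dial to start button. Four discs on its top, centres 108 mm from the axis, 0.80 and 1.75 rad to either side of its own -x; they swap places between runs
- dial: rotary selector, black, 124 mm across, face 64 mm above the counter (40 mm hub cap: 70 mm); origin on its axis, 50 mm up. On its rim one upright aluminium tab: 46 to 82 mm off the axis, 14 mm thick, 54 to 96 mm above the counter, in the dial's own -x direction. Turns 2.3 rad either way from the console's -x to stops; about 2 N on the tab moves it, it stays where left, no clicks; 40 N is forcing it
- tab_top (a point): centre of the tab's top face, 64 mm off the dial's axis, 96 mm above the counter
- pointer (a point): imaginary point where the tab points, straight out from the axis through the tab, 108 mm off the axis (the circle of the discs' centres), 54 mm above the counter
- disc_a: dark steel disc, 13 mm across, 4 mm thick, fixed flat on the console; origin at the centre of its underside (50 mm above the counter)
- disc_b: dark steel disc, 19 mm across, 4 mm thick, fixed flat on the console; origin at the centre of its underside (50 mm above the counter)
- disc_c: dark steel disc, 26 mm across, 4 mm thick, fixed flat on the console; origin at the centre of its underside (50 mm above the counter)
- disc_d: dark steel disc, 40 mm across, 4 mm thick, fixed flat on the console; origin at the centre of its underside (50 mm above the counter). The largest: the large-pizza mark
- start (a joint): travel of the start button, 0 up to 0.006 m fully down; spring return, about 5 N holds it fully down
- start_top (a point): middle of the top of the start button (steel cap 32 mm across in a black housing, 125 mm from the dial's axis along the console's own +x); it is pressed straight down and this point goes down with it; released it stands 72 mm above the counter, 10 mm above its housing (48 mm across)
- shaker: loose steel shaker, 62 mm wide, 106 mm tall, upright beside the console's +y side; origin under its centre. Leave alone
- mill: loose wooden pepper mill, 52 mm wide, 127 mm tall, upright beside the console's -y side; origin under its centre. Leave alone
- scraper: loose dough scraper with yellow handle, 195 mm long, lying flat; origin near its middle, on the counter. Leave alone
- rolling_pin: loose wooden rolling pin, 440 mm long, 60 mm thick, lying; origin below its middle, on the counter. Leave alone
- tin: loose tin, 74 mm wide, 110 mm tall; origin under its centre. Leave alone
- bowl: loose steel bowl, 140 mm wide, 55 mm tall; origin under its centre. Leave alone

How it is judged (in metres and radians):
On the way, in this order (a step that is already met when the one before it is completed fails the run):
1. the tab points at the largest disc (horizontal distance between pointer and disc_d below 0.013 m), for 0.2 s.
2. then the start button is pressed fully down (horizontal distance between pointer and disc_d below 0.013 m and value of joint start above 0.0045 m), for 0.05 s.
At the end, for the whole second after the job is handed in: The tab points at the middle of the largest disc (pointer point within 13 mm of the disc's centre in plan, about 7 degrees) and is still, the start button has come up again (within 1.5 mm), and no bystander has moved by 20 mm or more. A press counts from 4.5 mm down (horizontal distance between pointer and disc_d below 0.013 m and value of joint start below 0.0015 m and angular speed of dial below 0.05 rad/s and distance of each of shaker, mill, scraper, rolling_pin, tin, bowl from where it was at the start of the episode below 0.02 m); the robot touches nothing.
It fails at once if the start button is pressed while the dial is not set to the largest disc (value of joint start above 0.003 m and horizontal distance between pointer and disc_d above 0.013 m).
It fails at once if the dial is forced (over 40 N from the fingers) (contact force between the fingers and dial above 40 N).
It fails at once if a bystander is shoved away, knocked over or lifted (moved by 20 mm or tipped) (distance of any of shaker, mill, scraper, rolling_pin, tin, bowl from where it was at the start of the episode above 0.02 m or angle between any of shaker, mill, tin, bowl's own z axis and vertical above 0.4 rad).
It also fails if it takes over 54 s, if anything falls off the work surface, if the arm or the gripper's body presses on something with over 40 N, if the wrist force passes 120 N, or if a joint passes its speed limit or range.

### The arm

A 6-joint arm with a two-finger parallel gripper is mounted at the origin on the work surface. World frame = base frame: x ahead of the robot, y to its left, z up, the work surface at z = 0. Lengths are in m, angles in degrees, forces in N, time in s.
With the tool pointing down it reaches from about 0.225 to 0.875 m from the base axis. Payload 3.4 kg.
Tool frame: the origin (TCP) lies at the very end of the fingers, on their centre line; the grasp point (between the pads) lies 19 mm behind it; z points along the fingers, y is the line along which they close (so a half turn about z gives the same grasp; the last joint's range is limited). The gripper opens to 85 mm and grips with 20 to 120 N. Pads are 22 mm wide; open, the fingers measure 114 mm over their backs; the gripper's body (76 mm by 85 mm) begins 54 mm behind the grasp point. The pads swing forward as they close: fully open they stand 13 mm farther back than shut.
Start: joints at [70.073, 15.808, 86.224, -0, 77.962, -6.933], TCP at [0.129, 0.56, 0.231] pointing down, gripper open.
Joint ranges: [-165.64, 165.64], [-43.16, 119.46], [12.63, 154.43], [-67.54, 247.53], [6.08, 155.33], [-154.97, 154.97]. Speed limits (degrees/s): [147.25, 147.25, 180, 180, 180, 180].

### API

Orientations are given as [roll, pitch, yaw] about the fixed x, y, z axes, in that order (R = Rz(yaw) Ry(pitch) Rx(roll)).
In Python, from plant import telemetry, cams, ticket gives the robot as it stands.
- The arm moves only by the shell command python3 -m creep 'ROWS' [FORCE]. ROWS is JSON, a list of rows, each an object with "delta_pos": the shift along the tool's x, y, z in m, a list of three; "twist": the turn about the tool's z in rad; "hand": the opening, from 0 (shut) to 1 (fully open). In form: [{"delta_pos": [tx, ty, tz], "twist": twist, "hand": hand}, ...]. A call has 1 to 5 rows; each row is the pose to reach, as a shift and turn from the pose commanded when the call began, along the tool's axes at that moment; what a row does not reach only later rows make up. A row lasts 1/8 s, in which the tool goes at most 62.5 mm and 10.7 degrees, less where a joint would pass 70% of its speed; a pose out of reach is approached as far as the arm can. A call with a gripper value outside its range is refused whole. The fingers move at their own pace and stop on an object; FORCE is the grip in N (left out, the last holds). Time passes only in rows, so rows that repeat a pose let the fingers close. It gives the time, the measured TCP pose, the force, the opening and the grip force at its end, in the units of the state.
- telemetry.state(): the state, without advancing time (a new reading comes with each control period).
- cams.snapshot(name): name is "scene" or "top"; returns a dict with "frame" (400x640x3 uint8, red, green, blue), "fovy" (degrees; the focal length in pixels is half the picture's height over the tangent of half this angle, whatever the lens; pixels are square), "cx", "cy" (the principal point, pixels), "view" (4x4, takes a point from world to camera coordinates). Camera axes: x right, y up, looking along -z (the intrinsics and any distortion apply to the point x, -y, -z); pixel columns grow to the right and rows downward; lengths in m; the calibration is good to about 2 mm. A picture is of the moment at which its call begins. There is no depth.
- ticket.sign_off(): hands the job in; it is judged then, once.
The state is a dict: "time_s": time; "q": joint angles; "qvel": joint speeds; "tau": joint torques, N m; "ee_pos": TCP position; "ee_rot": TCP orientation; "wrist_force": force on the tool from outside, world axes, zero at the start; "ft_torque": the same for the moment, N m; "finger_gap": finger opening in m; "gripper_force": force on a finger pad.
Only numpy, scipy, OpenCV 4.12 (cv2) and the standard library are available. Lean on these libraries where they do the work, as an engineer would, in place of code of your own. Each camera call takes 0.05 s, during which the arm holds its last target. There are 200 camera calls.

## Working session

There is one attempt and no reset: what is moved stays moved. The work goes in short steps, Python scripts to look and compute and a shell command to move; the robot and the scene stay as the last step left them, time stands still between calls to the robot, and variables do not carry over. Pictures are saved under pics/ and viewed, at most 10 in all, crops included, and the job is handed in when it is done.

```bash
mkdir -p pics; ls; python3 - <<'E'
from plant import telemetry, cams
import cv2
for n in("scene","top"):
    s=cams.snapshot(n); cv2.imwrite(f"pics/{n}0.png",s["frame"][:,:,::-1]); print({k:v for k,v in s.items() if k!="frame"})
print(telemetry.state())
E
```

```text
pics
{'fovy': 54.926859010651675, 'cx': 316.71678165212626, 'cy': 203.5186968754889, 'view': array([[ 0.04033835,  0.99907624, -0.01481527, -0.02526327],
       [-0.701693  ,  0.0388809 ,  0.71141774,  0.30818303],
       [ 0.71133659, -0.01830165,  0.7026132 , -1.58731439],
       [ 0.        ,  0.        ,  0.        ,  1.        ]])}
{'fovy': 55.11156400484539, 'cx': 320.1962987762323, 'cy': 206.27330367789583, 'view': array([[ 0.02145717, -0.9997231 , -0.00965936,  0.00316586],
       [ 0.98619411,  0.01957805,  0.16443197, -0.53067011],
       [-0.16419732, -0.01305425,  0.98634113, -1.39700438],
       [ 0.        ,  0.        ,  0.        ,  1.        ]])}
{'time_s': 0.1, 'q': array([ 7.00742849e+01,  1.58446233e+01,  8.62868170e+01,  7.30999103e-04,
        7.79627552e+01, -6.93377425e+00]), 'qvel': array([-0.08701264,  0.00877061, -0.17624795, -0.02855309, -0.08781294,
        0.14444207]), 'tau': array([ 2.19574955e-03, -4.17702091e+01, -2.46405262e+01, -2.64412811e-04,
        5.82000503e-03, -6.49412556e-06]), 'ee_pos': array([0.12911972, 0.55984064, 0.23052799]), 'ee_rot': array([-1.79906580e+02, -1.20809128e-02,  1.67007896e+02]), 'wrist_force': array([ 0.78367637, -0.04219545,  0.51907449]), 'ft_torque': array([ 0.02356023, -0.01576708,  0.0122325 ]), 'gripper_force': 0.0, 'finger_gap': 0.08528403406242215}
```

View pics/top0.png

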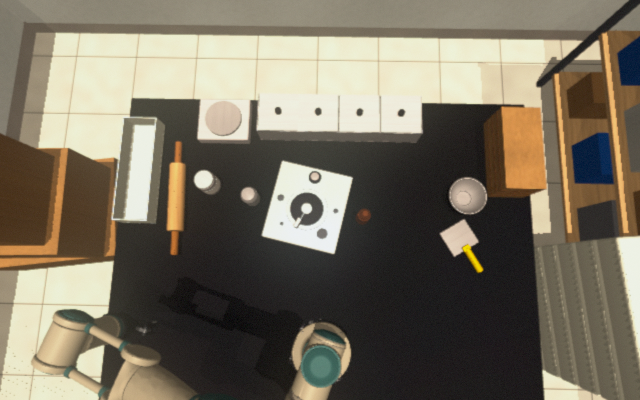

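View pics/scene0.png

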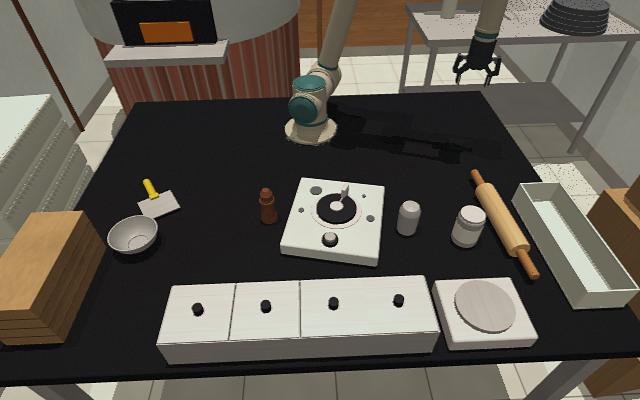

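The top view shows the dial hub near (306,208), the start button near (315,177), the largest disc near (322,234) and the tab near (299,221). The mill is at (364,215) and the shaker at (250,196).

```bash
cat > h.py <<'E'
import numpy as np, cv2
from plant import cams, telemetry
def ray(s,u,v,z):
    f=200/np.tan(np.radians(s["fovy"])/2); V=np.array(s["view"]); R=V[:3,:3]
    c=-R.T@V[:3,3]; d=R.T@np.array([(u-s["cx"])/f,-(v-s["cy"])/f,-1]); return c+d*(z-c[2])/d[2]
def proj(s,p):
    f=200/np.tan(np.radians(s["fovy"])/2); V=np.array(s["view"]); q=V[:3,:3]@p+V[:3,3]
    return s["cx"]+f*q[0]/-q[2], s["cy"]-f*q[1]/-q[2]
E
python3 - <<'E'
from h import *
for n,box in(("top",(255,345,155,262)),("scene",(275,390,172,270))):
    s=cams.snapshot(n); g=cv2.cvtColor(s["frame"],cv2.COLOR_RGB2GRAY); x0,x1,y0,y1=box
    for nm,th in(("dark",(g<140)),("bright",(g>130))):
        m=np.zeros_like(g); m[y0:y1,x0:x1]=th[y0:y1,x0:x1]
        k,l,st,c=cv2.connectedComponentsWithStats(m,connectivity=4)
        for i in range(1,k):
            if 8<st[i,4]<9000: print(n,nm,st[i],c[i].round(1),ray(s,*c[i],.054).round(4),ray(s,*c[i],.07).round(4),ray(s,*c[i],.096).round(4))
    cv2.imwrite(f"pics/{n}1.png",cv2.resize(s["frame"][y0:y1,x0:x1,::-1],None,fx=5,fy=5,interpolation=cv2.INTER_CUBIC))
E
```

```text
top dark [ 255  155   90  107 3910] [289.7 209.2] [0.5156 0.1275 0.054 ] [0.5131 0.126  0.07  ] [0.509  0.1235 0.096 ]
top dark [309 171  12  12  61] [314.5 177.4] [0.6392 0.0378 0.054 ] [0.6353 0.0373 0.07  ] [0.6289 0.0365 0.096 ]
top dark [290 193  33  32 706] [306.5 208.1] [0.5208 0.0649 0.054 ] [0.5182 0.0641 0.07  ] [0.5141 0.0629 0.096 ]
top dark [278 195   5   5  23] [280.2 197. ] [0.5611 0.1649 0.054 ] [0.5581 0.163  0.07  ] [0.5531 0.1598 0.096 ]
top dark [317 229  10   9  68] [321.5 233.1] [0.4287 0.0071 0.054 ] [0.4272 0.007  0.07  ] [0.4247 0.0067 0.096 ]
top bright [ 262  161   83   93 4924] [305.9 207.2] [0.5242 0.0672 0.054 ] [0.5216 0.0664 0.07  ] [0.5173 0.065  0.096 ]
scene dark [ 275  172  115   98 4744] [327.4 224.6] [0.5846 0.034  0.054 ] [0.599 0.033 0.07 ] [0.6226 0.0315 0.096 ]
scene dark [316 185  41  40 938] [336.4 208. ] [0.5174 0.0657 0.054 ] [0.5331 0.0642 0.07  ] [0.5587 0.0617 0.096 ]
scene dark [310 186  12   9  83] [315.5 190.2] [0.4331 0.0047 0.054 ] [0.4504 0.0043 0.07  ] [0.4786 0.0037 0.096 ]
scene dark [362 194   4   4   9] [363.6 195.7] [0.4671 0.1559 0.054 ] [0.4838 0.1526 0.07  ] [0.511  0.1473 0.096 ]
scene dark [299 208   5   5  21] [300.9 209.8] [ 0.519  -0.0435  0.054 ] [ 0.5347 -0.043   0.07  ] [ 0.5603 -0.0421  0.096 ]
scene dark [366 215   9   7  43] [370.  218.1] [0.5652 0.1626 0.054 ] [0.5801 0.1592 0.07  ] [0.6042 0.1537 0.096 ]
scene dark [322 233  16  15 135] [329.6 241.3] [0.6483 0.0364 0.054 ] [0.6615 0.0354 0.07  ] [0.6831 0.0338 0.096 ]
scene bright [ 280  178  104   80 5233] [335.4 219.3] [0.5644 0.0592 0.054 ] [0.5792 0.0578 0.07  ] [0.6034 0.0554 0.096 ]
scene bright [330 201  13  10  99] [336.  205.3] [0.5053 0.0655 0.054 ] [0.5213 0.064  0.07  ] [0.5473 0.0615 0.096 ]
```

View pics/top1.png

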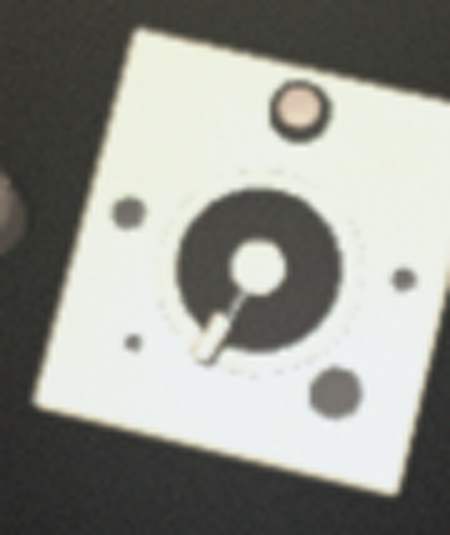

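View pics/scene1.png

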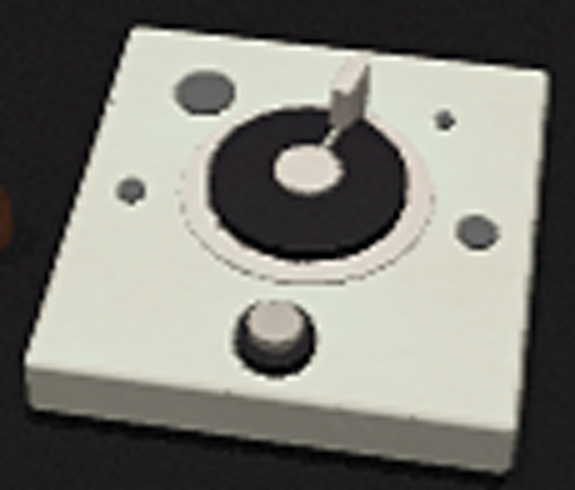

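The top crop shows the tab top at about crop (212,333), so (297,221) in the full frame; in the scene view it is at (344.6,186.2). The largest disc is at top (321.5,233.1), and the button cap is at (314.4,175.4).

```bash
cat >> h.py <<'E'
def delta(*targets):
    "targets: (x,y,z,yaw deg) -> tool-axis shift and twist from the present pose"
    from scipy.spatial.transform import Rotation as Ro
    t=telemetry.state(); R=Ro.from_euler("xyz",t["ee_rot"],degrees=True).as_matrix()
    print("pose",t["ee_pos"].round(4),t["ee_rot"].round(2),"t",round(t["time_s"],2),"F",t["wrist_force"].round(1),"gap",round(t["finger_gap"],4))
    for x,y,z,w in targets:
        a=(w-t["ee_rot"][2]+180)%360-180
        print((x,y,z,w),"->",(R.T@(np.array([x,y,z])-t["ee_pos"])).round(4),"twist",round(-np.radians(a),3))
E
python3 - <<'E'
from h import *
T=cams.snapshot("top");S=cams.snapshot("scene")
P=lambda a,b,z:(ray(T,*a,z)[:2],ray(S,*b,z)[:2])
for n,a,b,z in(("tab",(297,221.2),(344.6,186.2),.096),("hub",(306.2,208),(336,205.6),.07),("disc",(321.5,233.1),(315.5,190.2),.054),("btn",(314.4,175.4),(329.6,237),.072)):
    p,q=P(a,b,z); m=(p+q)/2; print(n,p.round(4),q.round(4),m.round(4))
delta((.465,.1,.2,147))
E
```

```text
tab [0.4657 0.0958] [0.4654 0.0943] [0.4655 0.095 ]
hub [0.5187 0.0653] [0.5227 0.0638] [0.5207 0.0645]
disc [0.4286 0.007 ] [0.433  0.0047] [0.4308 0.0059]
btn [0.6423 0.0379] [0.6477 0.0363] [0.645  0.0371]
pose [0.1293 0.5601 0.231 ] [-179.97   -0.    167.01] t 0.3 F [-0.3 -0.2  0.5] gap 0.0852
(0.465, 0.1, 0.2, 147) -> [-0.4306 -0.3729  0.0312] twist 0.349
```

```bash
python3 -m creep '[{"delta_pos":[-0.043,-0.0375,0.003],"twist":0,"hand":0.4},{"delta_pos":[-0.086,-0.075,0.006],"twist":0,"hand":0.4},{"delta_pos":[-0.129,-0.1125,0.009],"twist":0,"hand":0.4},{"delta_pos":[-0.172,-0.15,0.012],"twist":0,"hand":0.4},{"delta_pos":[-0.215,-0.188,0.015],"twist":0,"hand":0.4}]' 20
python3 -m creep '[{"delta_pos":[-0.043,-0.0375,0.003],"twist":0.06,"hand":0.4},{"delta_pos":[-0.086,-0.075,0.006],"twist":0.12,"hand":0.4},{"delta_pos":[-0.129,-0.1125,0.009],"twist":0.18,"hand":0.4},{"delta_pos":[-0.172,-0.15,0.012],"twist":0.24,"hand":0.4},{"delta_pos":[-0.215,-0.188,0.015],"twist":0.28,"hand":0.4}]'
python3 -c "
from h import *
delta((.463,.0965,.2,151),(.463,.0965,.15,151),(.463,.0965,.078,151))"
```

```text
time_s: 0.92
ee_pos: [0.2974, 0.3273, 0.2164]
ee_rot: [180.0, 0.0, 167.0]
wrist_force: [0.8, -0.0, 0.1]
finger_gap: 0.0344
gripper_force: 0.0
time_s: 1.55
ee_pos: [0.4647, 0.0956, 0.2014]
ee_rot: [180.0, 0.0, 150.9]
wrist_force: [0.3, 0.4, 0.8]
finger_gap: 0.0342
gripper_force: 0.0
pose [0.4647 0.0956 0.2014] [1.7995e+02 3.0000e-02 1.5086e+02] t 1.55 F [0.3 0.4 0.8] gap 0.0342
(0.463, 0.0965, 0.2, 151) -> [ 0.0019 -0.0001  0.0014] twist -0.002
(0.463, 0.0965, 0.15, 151) -> [ 0.002  -0.0001  0.0514] twist -0.002
(0.463, 0.0965, 0.078, 151) -> [ 0.002  -0.0002  0.1234] twist -0.002
```

```bash
python3 -m creep '[{"delta_pos":[0.002,0,0.04],"twist":0,"hand":0.4},{"delta_pos":[0.002,0,0.07],"twist":0,"hand":0.4},{"delta_pos":[0.002,0,0.092],"twist":0,"hand":0.4},{"delta_pos":[0.002,0,0.092],"twist":0,"hand":0.4}]'
python3 - <<'E'
from h import *
o=[]
for n,b in(("scene",(290,400,120,230)),("top",(255,345,160,250))):
    s=cams.snapshot(n); o.append(cv2.resize(s["frame"][b[2]:b[3],b[0]:b[1],::-1],(400,400),interpolation=cv2.INTER_CUBIC))
cv2.imwrite("pics/c1.png",np.hstack(o))
E
```

```text
time_s: 2.05
ee_pos: [0.4606, 0.098, 0.1079]
ee_rot: [-179.9, -0.2, 150.9]
wrist_force: [0.5, 0.2, 0.6]
finger_gap: 0.0344
gripper_force: 0.0
```

View pics/c1.png

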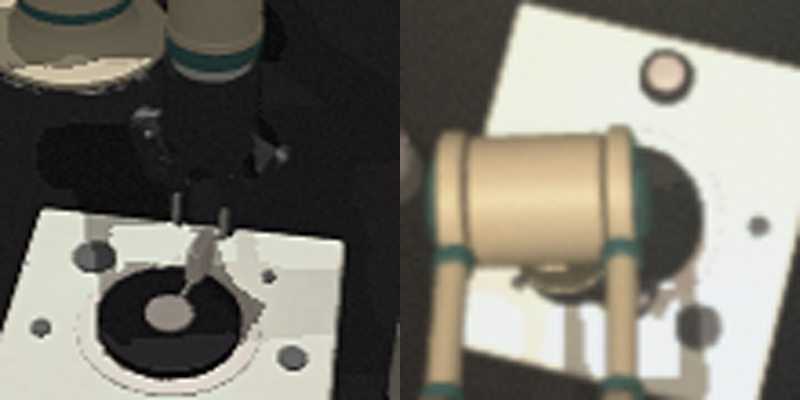

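The scene half shows the fingertips at crop (178,222) and (224,232), with the tab top between them near (203,232). The grip is well centred, so I'll descend.

```bash
python3 -m creep '[{"delta_pos":[-0.001,0,0.012],"twist":0,"hand":0.4},{"delta_pos":[-0.001,0,0.022],"twist":0,"hand":0.4},{"delta_pos":[-0.001,0,0.031],"twist":0,"hand":0.4},{"delta_pos":[-0.001,0,0.031],"twist":0,"hand":0.3},{"delta_pos":[-0.001,0,0.031],"twist":0,"hand":0.3}]'
python3 - <<'E'
from h import *
a=151
def pt(a): return (.5207+.066*np.cos(np.radians(a)),.0645+.066*np.sin(np.radians(a)),.077,a)
delta(*[pt(151+6*i) for i in range(0,6)])
E
```

```text
time_s: 2.78
ee_pos: [0.463, 0.0978, 0.0783]
ee_rot: [180.0, -0.0, 151.0]
wrist_force: [-0.9, 0.6, 0.2]
finger_gap: 0.0259
gripper_force: 0.0
pose [0.463  0.0978 0.0783] [179.99  -0.   150.97] t 2.77 F [-0.9  0.6  0.2] gap 0.0259
(np.float64(0.46297509932879993), np.float64(0.09649743493625826), 0.077, 151) -> [-0.0006 -0.0011  0.0013] twist -0.001
(np.float64(0.459946679672139), np.float64(0.09028825448029207), 0.077, 157) -> [-0.001  -0.008   0.0013] twist -0.105
(np.float64(0.4575838861064397), np.float64(0.08379653251170062), 0.077, 163) -> [-0.0021 -0.0148  0.0013] twist -0.21
(np.float64(0.4559126058924542), np.float64(0.07709339369485196), 0.077, 169) -> [-0.0038 -0.0215  0.0013] twist -0.315
(np.float64(0.4549511499259449), np.float64(0.07025227902134544), 0.077, 175) -> [-0.0063 -0.028   0.0013] twist -0.419
(np.float64(0.45471005211967824), np.float64(0.06334814117513929), 0.077, 181) -> [-0.0095 -0.0341  0.0013] twist -0.524
```

```bash
python3 -m creep '[{"delta_pos":[-0.0005,-0.005,0.001],"twist":-0.06,"hand":0.3},{"delta_pos":[-0.001,-0.009,0.001],"twist":-0.12,"hand":0.3},{"delta_pos":[-0.002,-0.013,0.001],"twist":-0.18,"hand":0.3},{"delta_pos":[-0.003,-0.0165,0.001],"twist":-0.24,"hand":0.3},{"delta_pos":[-0.0035,-0.0205,0.001],"twist":-0.3,"hand":0.3}]'
python3 - <<'E'
from h import *
def pt(a): return (.5207+.066*np.cos(np.radians(a)),.0645+.066*np.sin(np.radians(a)),.077,a)
delta(*[pt(168+4*i) for i in range(1,6)])
E
```

```text
time_s: 3.4
ee_pos: [0.4563, 0.0786, 0.0776]
ee_rot: [179.9, 0.0, 168.2]
wrist_force: [1.6, 2.2, -2.4]
finger_gap: 0.0259
gripper_force: 0.9
pose [0.4563 0.0786 0.0776] [1.7992e+02 5.0000e-02 1.6824e+02] t 3.4 F [ 1.6  2.2 -2.4] gap 0.0259
(np.float64(0.4553423074630564), np.float64(0.07368542466336431), 0.077, 172) -> [-0.     -0.005   0.0006] twist -0.066
(np.float64(0.45486077268285163), np.float64(0.06910392726711229), 0.077, 176) -> [-0.0005 -0.0096  0.0006] twist -0.135
(np.float64(0.45470000000000005), np.float64(0.06450000000000002), 0.077, 180) -> [-0.0013 -0.0141  0.0006] twist -0.205
(np.float64(0.45486077268285163), np.float64(0.05989607273288773), 0.077, 184) -> [-0.0023 -0.0186  0.0006] twist -0.275
(np.float64(0.45534230746305643), np.float64(0.055314575336635675), 0.077, 188) -> [-0.0038 -0.023   0.0006] twist -0.345
```

Contact is light (about 3 N), so I'll keep going.

```bash
python3 -m creep '[{"delta_pos":[0,-0.005,0.0],"twist":-0.066,"hand":0.3},{"delta_pos":[-0.0005,-0.0096,0.0],"twist":-0.135,"hand":0.3},{"delta_pos":[-0.0013,-0.014,0.0],"twist":-0.205,"hand":0.3},{"delta_pos":[-0.0023,-0.0186,0.0],"twist":-0.275,"hand":0.3},{"delta_pos":[-0.0038,-0.023,0.0],"twist":-0.345,"hand":0.3}]'
python3 - <<'E'
from h import *
def pt(a): return (.5207+.066*np.cos(np.radians(a)),.0645+.066*np.sin(np.radians(a)),.077,a)
delta(*[pt(188+4*i) for i in range(1,6)])
E
```

```text
time_s: 4.03
ee_pos: [0.4555, 0.0552, 0.0776]
ee_rot: [179.9, 0.1, -172.0]
wrist_force: [0.2, 0.9, -1.3]
finger_gap: 0.0257
gripper_force: 0.9
pose [0.4555 0.0552 0.0776] [ 1.7995e+02  8.0000e-02 -1.7198e+02] t 4.03 F [ 0.2  0.9 -1.3] gap 0.0257
(np.float64(0.45614225835156885), np.float64(0.050777828406027875), 0.077, 192) -> [-0.     -0.0045  0.0006] twist -0.07
(np.float64(0.457256728068071), np.float64(0.046307934516078064), 0.077, 196) -> [-0.0005 -0.0091  0.0006] twist -0.139
(np.float64(0.4586802870281301), np.float64(0.04192667054050587), 0.077, 200) -> [-0.0013 -0.0136  0.0006] twist -0.209
(np.float64(0.4604059997955884), np.float64(0.037655381556997186), 0.077, 204) -> [-0.0024 -0.0181  0.0006] twist -0.279
(np.float64(0.46242545887131087), np.float64(0.03351487685613121), 0.077, 208) -> [-0.0038 -0.0225  0.0006] twist -0.349
```

```bash
python3 -m creep '[{"delta_pos":[0,-0.0045,0.0],"twist":-0.07,"hand":0.3},{"delta_pos":[-0.0005,-0.009,0.0],"twist":-0.14,"hand":0.3},{"delta_pos":[-0.0013,-0.0136,0.0],"twist":-0.21,"hand":0.3},{"delta_pos":[-0.0024,-0.018,0.0],"twist":-0.28,"hand":0.3},{"delta_pos":[-0.0038,-0.0225,0.0],"twist":-0.35,"hand":0.3}]'
python3 -m creep '[{"delta_pos":[0,-0.0025,0.0],"twist":-0.04,"hand":0.3},{"delta_pos":[0,-0.005,0.0],"twist":-0.08,"hand":0.3},{"delta_pos":[-0.0005,-0.0075,0.0],"twist":-0.115,"hand":0.3},{"delta_pos":[-0.001,-0.01,0.0],"twist":-0.15,"hand":0.3},{"delta_pos":[-0.001,-0.01,0.0],"twist":-0.15,"hand":0.3}]'
python3 - <<'E'
from h import *
def pt(a): return (.5207+.066*np.cos(np.radians(a)),.0645+.066*np.sin(np.radians(a)),.077,a)
delta(pt(218))
o=[]
for n,b in(("scene",(275,385,140,250)),("top",(265,355,170,260))):
    s=cams.snapshot(n); o.append(cv2.resize(s["frame"][b[2]:b[3],b[0]:b[1],::-1],(400,400),interpolation=cv2.INTER_CUBIC))
cv2.imwrite("pics/c2.png",np.hstack(o))
E
```

```text
time_s: 4.65
ee_pos: [0.4626, 0.0335, 0.0778]
ee_rot: [180.0, 0.1, -151.9]
wrist_force: [0.0, 1.5, -0.2]
finger_gap: 0.0256
gripper_force: 0.8
time_s: 5.28
ee_pos: [0.4677, 0.0248, 0.0777]
ee_rot: [-180.0, 0.0, -143.5]
wrist_force: [-0.8, 0.4, 0.7]
finger_gap: 0.0258
gripper_force: 0.3
pose [0.4677 0.0248 0.0777] [-1.7999e+02  5.0000e-02 -1.4347e+02] t 5.28 F [-0.8  0.4  0.7] gap 0.0258
(np.float64(0.4686912902619564), np.float64(0.023866342628506558), 0.077, 218) -> [-0.0002 -0.0013  0.0007] twist -0.026
```

View pics/c2.png

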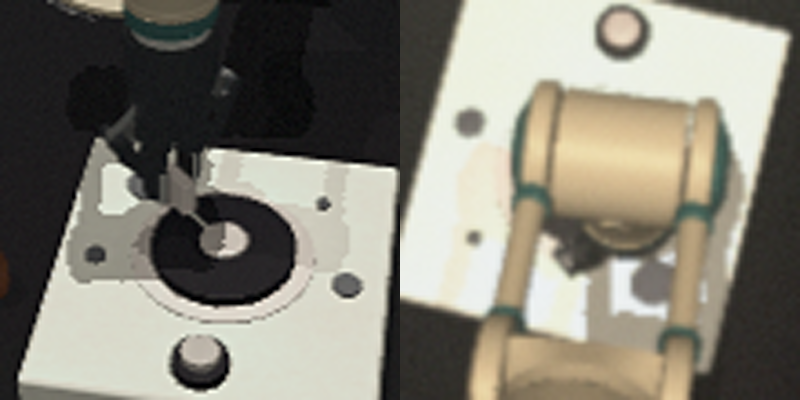

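The tab is near scene crop (180,195), held between the fingers and pointing at the large disc behind. I'll nudge it slightly, then lift off and check.

```bash
python3 -m creep '[{"delta_pos":[0,-0.0013,0.0],"twist":-0.02,"hand":0.3},{"delta_pos":[0,-0.0013,0.0],"twist":-0.02,"hand":0.3},{"delta_pos":[0,0,0.0],"twist":0,"hand":0.35},{"delta_pos":[0,0,-0.03],"twist":0,"hand":0.35},{"delta_pos":[0,0,-0.07],"twist":0,"hand":0.35}]'
python3 -m creep '[{"delta_pos":[0.0,0.05,-0.03],"twist":0.0,"hand":0.2},{"delta_pos":[0.0,0.1,-0.06],"twist":0.0,"hand":0},{"delta_pos":[0.0,0.15,-0.06],"twist":0,"hand":0},{"delta_pos":[0.0,0.2,-0.06],"twist":0,"hand":0},{"delta_pos":[0.0,0.2,-0.06],"twist":0,"hand":0}]'
python3 - <<'E'
from h import *
delta((.644,.037,.12,217))
o=[]
for n,b in(("scene",(290,370,165,245)),("top",(265,345,170,250))):
    s=cams.snapshot(n); o.append(cv2.resize(s["frame"][b[2]:b[3],b[0]:b[1],::-1],(400,400),interpolation=cv2.INTER_CUBIC))
cv2.imwrite("pics/c3.png",np.hstack(o))
E
```

```text
time_s: 6.0
ee_pos: [0.4664, 0.0245, 0.1471]
ee_rot: [179.9, -0.1, -143.5]
wrist_force: [0.8, 0.4, 1.2]
finger_gap: 0.03
gripper_force: 0.0
time_s: 6.62
ee_pos: [0.346, 0.187, 0.2073]
ee_rot: [180.0, -0.0, -143.2]
wrist_force: [0.3, -0.2, -0.5]
finger_gap: 0.0
gripper_force: 0.0
pose [0.346  0.187  0.2073] [ 1.7997e+02 -1.0000e-02 -1.4316e+02] t 6.62 F [ 0.3 -0.2 -0.5] gap 0.0
(0.644, 0.037, 0.12, 217) -> [-0.1487 -0.2987  0.0872] twist -0.003
```

View pics/c3.png

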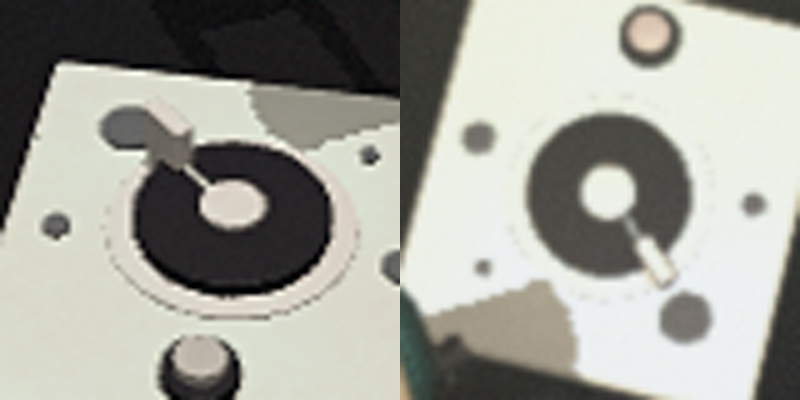

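The top half shows the tab top at crop (256,260), pointing toward the large disc at (285,318). The scene half shows the tab top at (168,113). I'll compute the angle.

```bash
python3 - <<'E'
from h import *
T=cams.snapshot("top");S=cams.snapshot("scene")
for s,t,h,d in((T,(315.8,221.6),(306.2,208),(321.5,233.1)),(S,(323.2,187.2),(336,205.6),(315.5,190.2))):
    t=ray(s,*t,.096)[:2];h=ray(s,*h,.07)[:2];d=ray(s,*d,.054)[:2]
    f=lambda v:np.degrees(np.arctan2(v[1],v[0]))%360
    print(t,np.linalg.norm(t-h),f(t-h),f(d-h))
E
```

```text
[0.46561511 0.02805587] 0.06480792908901427 215.046039431294 212.88202304607526
[0.46623359 0.02793245] 0.06688658600914367 212.40814988848572 213.3709703101058
```

The tab points at the disc to within about 2°. Next is the button.

```bash
python3 -m creep '[{"delta_pos":[-0.025,-0.05,0],"twist":0,"hand":0},{"delta_pos":[-0.05,-0.1,0],"twist":0,"hand":0},{"delta_pos":[-0.075,-0.15,0],"twist":0,"hand":0},{"delta_pos":[-0.1,-0.2,0],"twist":0,"hand":0},{"delta_pos":[-0.125,-0.25,0],"twist":0,"hand":0}]'
python3 -m creep '[{"delta_pos":[-0.023,-0.048,0.02],"twist":0,"hand":0},{"delta_pos":[-0.023,-0.048,0.07],"twist":0,"hand":0},{"delta_pos":[-0.023,-0.048,0.11],"twist":0,"hand":0},{"delta_pos":[-0.023,-0.048,0.11],"twist":0,"hand":0}]'
python3 -c "
from h import *
delta((.643,.0375,.076,216.8),(.643,.0375,.066,216.8))"
```

```text
time_s: 7.45
ee_pos: [0.5999, 0.0558, 0.2067]
ee_rot: [180.0, -0.0, -143.6]
wrist_force: [-0.2, 0.8, 0.6]
finger_gap: 0.0002
gripper_force: 0.0
time_s: 7.95
ee_pos: [0.6423, 0.0322, 0.0931]
ee_rot: [179.7, -0.4, -143.6]
wrist_force: [-0.1, 0.4, 0.4]
finger_gap: 0.0002
gripper_force: 0.0
pose [0.6423 0.0322 0.0931] [ 179.69   -0.4  -143.59] t 7.95 F [-0.1  0.4  0.4] gap 0.0002
(0.643, 0.0375, 0.076, 216.8) -> [-0.0039  0.0038  0.0171] twist -0.007
(0.643, 0.0375, 0.066, 216.8) -> [-0.0039  0.0037  0.0271] twist -0.007
```

```bash
python3 -m creep '[{"delta_pos":[-0.002,0.002,0.0],"twist":0,"hand":0},{"delta_pos":[-0.002,0.002,0.012],"twist":0,"hand":0},{"delta_pos":[-0.002,0.002,0.02],"twist":0,"hand":0},{"delta_pos":[-0.002,0.002,0.024],"twist":0,"hand":0},{"delta_pos":[-0.002,0.002,0.024],"twist":0,"hand":0}]'
```

```text
time_s: 8.57
ee_pos: [0.6448, 0.0371, 0.0731]
ee_rot: [180.0, -0.0, -143.4]
wrist_force: [-0.2, -0.3, -0.0]
finger_gap: 0.0
gripper_force: 0.0
```

Now just above the cap; pressing down about 7.5 mm.

```bash
python3 -m creep '[{"delta_pos":[0,0,0.003],"twist":0,"hand":0},{"delta_pos":[0,0,0.005],"twist":0,"hand":0},{"delta_pos":[0,0,0.007],"twist":0,"hand":0},{"delta_pos":[0,0,0.0075],"twist":0,"hand":0},{"delta_pos":[0,0,0.0075],"twist":0,"hand":0}]'
```

```text
time_s: 9.2
ee_pos: [0.6455, 0.037, 0.0662]
ee_rot: [-180.0, 0.1, -143.4]
wrist_force: [0.0, 0.5, 4.3]
finger_gap: -0.0
gripper_force: 2.3
```

```bash
python3 -m creep '[{"delta_pos":[0,0,0.001],"twist":0,"hand":0},{"delta_pos":[0,0,0.0015],"twist":0,"hand":0},{"delta_pos":[0,0,0.0015],"twist":0,"hand":0}]'
python3 -m creep '[{"delta_pos":[0,0,-0.01],"twist":0,"hand":0},{"delta_pos":[0,0,-0.04],"twist":0,"hand":0},{"delta_pos":[0,0,-0.09],"twist":0,"hand":0},{"delta_pos":[0,0,-0.14],"twist":0,"hand":0},{"delta_pos":[0,0,-0.14],"twist":0,"hand":0}]'
python3 - <<'E'
from h import *
s=cams.snapshot("scene"); cv2.imwrite("pics/c4.png",cv2.resize(s["frame"][130:270,230:430,::-1],None,fx=3,fy=3,interpolation=cv2.INTER_CUBIC))
E
```

```text
time_s: 9.57
ee_pos: [0.6456, 0.037, 0.066]
ee_rot: [-179.9, 0.1, -143.4]
wrist_force: [-1.3, -0.2, 11.4]
finger_gap: 0.0004
gripper_force: 5.5
time_s: 10.2
ee_pos: [0.6474, 0.0367, 0.2088]
ee_rot: [-179.7, 0.4, -143.4]
wrist_force: [-0.3, 0.4, -0.5]
finger_gap: -0.0002
gripper_force: 0.0
```

View pics/c4.png

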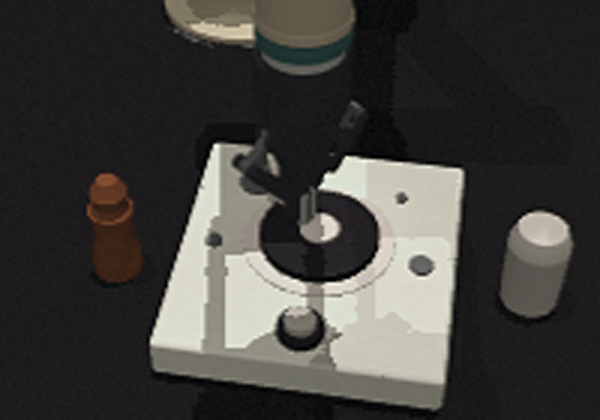

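The press bottomed out at 66 mm with 11 N. The picture shows the button up again at (300,322), the mill and shaker still standing, and the robot clear.

```bash
python3 -c "
from plant import ticket
print(ticket.sign_off())"
```

```text
the job is handed in; nothing more can be done
None
```

I set the dial tab on the largest disc (within about 2° by camera, tolerance about 7°), then pressed the start button to its stop, let it come up and handed the job in; no verdict came back.

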